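Stow the loose battery and hold the caddy up level

ROBOT

A 6-joint arm with a two-finger parallel gripper is mounted at the origin on the work surface. World frame = base frame: x ahead of the robot, y to its left, z up, the work surface at z = 0. Lengths are in m, angles in degrees, forces in N, time in s.
With the tool pointing down it reaches from about 0.3 to 0.75 m from the base axis. Payload 8.5 kg.
Tool frame: the origin (TCP) lies on the centre line of the jaws, within the pads' length; the fingertips stand 14 mm ahead of it and the grasp point (between the pads) lies 5 mm behind it; z points along the fingers, x is the direction in which the jaws open and shut, and the axes are right-handed (so a half turn about z gives the same grasp; the last joint's range is limited). The gripper opens to 85 mm and grips with 20 to 120 N. Pads are 22 mm wide; open, the fingers measure 114 mm over their backs; the gripper's body (76 mm by 85 mm) begins 54 mm behind the grasp point. The pads swing forward as they close: fully open they stand 13 mm farther back than shut.
Start: joints at [-88.998, 21.807, 74.336, -0, 83.858, -12.336], TCP at [0.127, -0.535, 0.216] pointing down, gripper open.
Joint ranges: [-178.18, 178.18], [-50.72, 133.34], [12.68, 142.11], [-81.47, 261.47], [9.98, 163.14], [-165.26, 165.26]. Speed limits (degrees/s): [136.94, 136.94, 180, 180, 180, 180].

INTERFACE

Orientations are given as a 3x3 rotation matrix whose columns are the frame's x, y, z axes.
In Python, from rig import * gives the robot as it stands.
- The arm moves only by the shell command python3 -m crank 'ROWS' [FORCE]. ROWS is JSON, one flat list of numbers, 7 for each row, row after row: the turn, a rotation vector about the world's x, y, z in rad, then the shift along the world's x, y, z in m, then the opening in per cent of the stroke, from 0 (shut) to 100 (fully open). A call has 1 to 20 rows; each row shifts and turns the commanded pose from where the row before left it; what a row does not reach is not made up. A row lasts 1/10 s, in which the tool goes at most 50 mm and 8.59 degrees, less where a joint would pass 70% of its speed; a pose out of reach is approached as far as the arm can. A call is refused whole if a number of a shift passes 0.05 or a number of a turn 0.15, either way. A call with a gripper value outside its range is refused whole. The fingers move at their own pace and stop on an object; FORCE is the grip in N (left out, the last holds). Time passes only in rows, so rows that do not move let the fingers close. It gives the time, the measured TCP pose, the force and the opening at its end, in the units of the state.
- observe(): the state, without advancing time (a new reading comes with each control period).
- get_image(name): name is "side" or "top"; returns a dict with "frame" (420x560x3 uint8, red, green, blue), "fov_y" (degrees; the focal length in pixels is half the picture's height over the tangent of half this angle, whatever the lens; pixels are square), "cx", "cy" (the principal point, pixels), "k1" (the pictures are not rectified: a ray, as slopes to the right and down, at radius r is drawn at 1 + k1 r^2 times it, then the intrinsics apply), "world_to_cam" (4x4, takes a point from world to camera coordinates). Camera axes: x right, y up, looking along -z (the intrinsics and any distortion apply to the point x, -y, -z); pixel columns grow to the right and rows downward; lengths in m; the calibration is good to about 2 mm. A picture is of the moment at which its call begins. There is no depth.
- close_job(): hands the job in, once; it reports no verdict.
The state is a dict: "time_s": time; "q": joint angles; "qvel": joint speeds; "joint_efforts": joint torques, N m; "position": TCP position; "tool_rot": TCP orientation; "ft_force": force on the tool from outside, world axes, zero at the start; "wrist_torque": the same for the moment, N m; "grip_width": finger opening in m.
Only numpy, scipy, OpenCV 4.12 (cv2) and the standard library are available. Lean on these libraries where they do the work, as an engineer would, in place of code of your own. Each camera call takes 0.05 s, during which the arm holds its last target. There are 200 camera calls.

TASK

Stand the loose fat round battery nub up in the empty well of the cream battery caddy that fits it, lowering it right to the bottom rather than dropping it, and let go of it. Then take the caddy by the bar of its loop handle, lift it, keeping it level so that its drawer stays shut and the batteries stay in, and finish while still holding it steady and level in the air over the rubber mat, a good ten centimetres clear of it, so that the mat can be wiped underneath. Leave the other things on the mat where they are.

Things in the scene. Friction and masses are not known exactly. Their poses are not given: they have to be found in the camera images.
- caddy: Cream plastic battery caddy, 0.37 to 0.55 kg empty, loose on the mat. Origin: centre of its underside, z up; x across it (110 mm), y along it (260 mm). Deck 60 mm above the origin with a battery well near each corner, all floors 36 mm above the origin; loop handle in the middle, posts at y = 44 and -44 mm, top 130 mm up. The shallow drawer below opens towards -x; its pull lip sticks out 12 mm.
- large_well (a point): Centre of the floor of the empty large round well, at x 26, y 97 mm in the caddy: 37 mm across, 24 mm deep, rim chamfered. Its axes are the caddy's, z up.
- small_well (a point): Centre of the floor of the empty small round well, at x -27, y 97 mm in the caddy: 29 mm across, 24 mm deep, too small for the loose battery. It stays empty.
- grip_bar (a point): Centre of the straight grip bar at the top of the loop handle: flat-sided, 16 mm wide (caddy x), 18 mm high, 100 mm long (caddy y), 76 mm clear between the posts, 52 mm free below the bar. The loaded caddy weighs 0.68 to 0.9 kg and balances within about 10 mm of this point. Its axes are the caddy's.
- drawer (a joint): How far the caddy's drawer is open, m: 0 shut (as it starts), 0.07 fully out. It slides easily, so a strong tilt lets it run open.
- loose_cell: The loose battery (D size): a plain metal-grey cylinder 33 mm in diameter and 61 mm tall, the top 2.5 mm being the narrow metal nub in the middle; 0.12 to 0.17 kg; standing upright on the mat, nub up. Origin: centre of its flat underside, z up.
- stored_cell: Another battery like the loose one, standing in the caddy's other large round well (x -26, y -97 mm in the caddy). Origin: centre of its underside, z up.
- stored_block: Block battery, 26.5 by 17.5 by 48.5 mm with two metal studs on top, standing in the caddy's rectangular well (x 27, y -97 mm in the caddy). Origin: centre of its underside, z up.
- mat: The black ribbed rubber mat on the fridge top, 580 (x) by 960 (y) by 5 mm, fixed. Origin: centre of its underside, on the fridge top; the rib tops that things stand on are 5 mm higher.
- salt_shaker: Glass salt shaker with a steel cap, 42 mm in diameter, 79 mm tall, standing on the mat; to be left alone. Origin: centre of its underside.
- tape_roll: Roll of paper tape lying flat, 86 mm outside, 60 mm inside diameter, 20 mm high; to be left alone. Origin: centre of its underside.
- bottle_opener: Flat steel bottle opener, 127 mm long (its x), 34 mm wide at the head, 5 mm thick; to be left alone. Origin: about its middle, on its underside.
- torch: Blue torch lying on its side, 151 mm long (its x), head 40 mm across; to be left alone. Origin: about its middle, on the mat.
- dish: Small white ceramic dish, 104 mm across, 30 mm high; to be left alone. Origin: centre of its underside.

How it is judged:
By the outcome, as a careful person would: the job done as asked, in the order asked, and still so for the second after the job is handed in, while the arm keeps its last pose, push and grip.
It also fails if it takes over 48 s, if anything falls off the work surface, if the arm or the gripper's body presses on something with over 40 N, if the wrist force passes 120 N, or if a joint passes its speed limit or range.

## Working session

There is one attempt and no reset: what is moved stays moved. The work goes in short steps, Python scripts to look and compute and a shell command to move; the robot and the scene stay as the last step left them, time stands still between calls to the robot, and variables do not carry over. Pictures are saved under pics/ and viewed, about 8 in all and at most 12, crops included, and the job is handed in when it is done.

```bash
mkdir -p pics; ls
cat > h.py <<'E'
import numpy as np, cv2
from rig import *
def snap(n,f=None):
    d=get_image(n)
    if f: cv2.imwrite('pics/'+f,np.ascontiguousarray(d['frame'][:,:,::-1]))
    return d
def K(d):
    f=210/np.tan(np.radians(d['fov_y']/2)); return np.array([[f,0,d['cx']],[0,f,d['cy']],[0,0,1.]]),np.array([d['k1'],0,0,0,0.])
S=np.diag([1,-1,-1.])
def ray(d,uv):
    k,D=K(d); uv=np.array(uv,float).reshape(-1,1,2)
    p=cv2.undistortPointsIter(uv,k,D,None,None,(3,50,1e-9)).reshape(-1,2)
    M=np.array(d['world_to_cam']);R=M[:3,:3];t=M[:3,3]
    return -R.T@t,(R.T@S@np.c_[p,np.ones(len(p))].T).T
def onz(d,uv,z):
    c,r=ray(d,uv); return c+r*((z-c[2])/r[:,2])[:,None]
def proj(d,P):
    k,D=K(d);M=np.array(d['world_to_cam'])
    R=S@M[:3,:3];t=S@M[:3,3]
    return cv2.projectPoints(np.array(P,float).reshape(-1,3),cv2.Rodrigues(R)[0],t,k,D)[0].reshape(-1,2)
E
python3 - <<'E'
from h import *
a=snap('top','t0.png');b=snap('side','s0.png')
for d in(a,b):
    c,_=ray(d,[[280,210]]);print(c,d['fov_y'],d['k1'],d['cx'],d['cy'])
o=observe();print(o['time_s'],o['position'],o['tool_rot'],o['ft_force'],o['grip_width'])
E
```

```text
pics
[ 0.35981231 -0.0270016   1.16419727] 47.96640884838024 -0.018798375270722773 274.2132246456562 205.68376689057166
[ 0.30111241 -0.67645767  0.98188598] 55.61148636009554 -0.041365810754250575 282.6885067903251 207.53529447846535
0.1 [ 0.12688629 -0.53487296  0.21537696] [[ 2.30753287e-01 -9.73012292e-01 -2.76442328e-05]
 [-9.73011464e-01 -2.30753128e-01  1.29822388e-03]
 [-1.26956678e-03 -2.72671272e-04 -9.99999157e-01]] [-0.70847602 -0.58906889  0.20125262] 0.08561967189054336
```

View pics/t0.png

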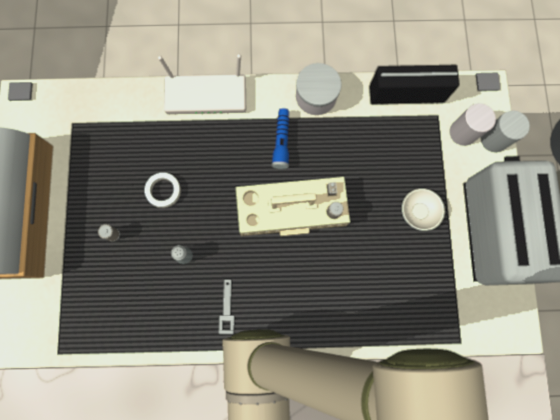

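View pics/s0.png

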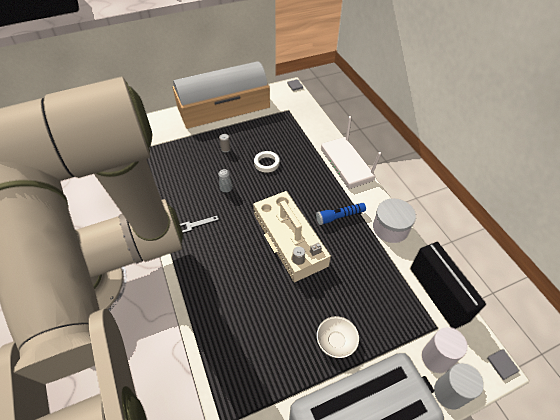

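The top view shows the caddy at about (293,205): empty wells at (251,198) and (252,219), drawer lip at (295,232). There are two small upright cylinders, at (109,232) and (181,254), so I'll enlarge both to tell the battery from the shaker.

Run:
```python
from h import *
a=snap('top');b=snap('side')
np.savez('d0.npz',a=a['frame'],b=b['frame'])
def crop(d,x,y,w,h,s): 
    return cv2.resize(np.ascontiguousarray(d['frame'][y:y+h,x:x+w,::-1]),(w*s,h*s),interpolation=cv2.INTER_CUBIC)
m=np.zeros((600,800,3),np.uint8)
def put(im,x,y): m[y:y+im.shape[0],x:x+im.shape[1]]=im
put(crop(a,90,215,110,55,3),0,0)       # both cylinders top
put(crop(a,228,165,130,75,3),0,200)
put(crop(b,205,125,50,80,5),400,0) if 0 else put(crop(b,205,125,50,70,4),400,0)
put(crop(b,245,180,95,105,3),400,285)
cv2.imwrite('pics/c0.png',m)
```

```text
(no output)
```

View pics/c0.png

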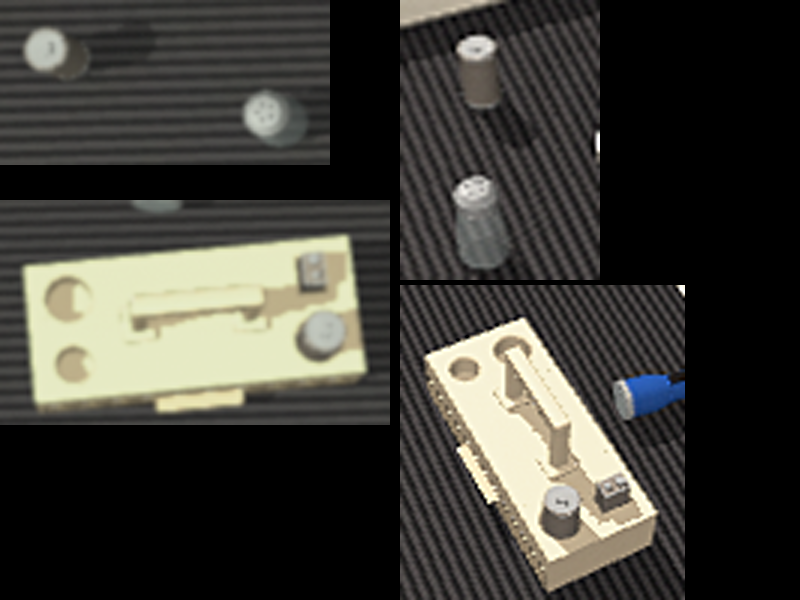

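The battery is the brown-grey cylinder with a nub, at top (105.5,231.5) and side (224,137). The one with holes in its cap is the shaker. Large well rim is at about (251,198) and the small one at (252.5,220) in the top view.

Run:
```python
from h import *
a=snap('top');b=snap('side')
# cell top disc
for d,(x,y),n in((a,(105,231),'top'),(b,(224,137),'side')):
    g=cv2.cvtColor(d['frame'],cv2.COLOR_RGB2GRAY); w=g[y-14:y+15,x-14:x+15]
    m=(w>125).astype(np.uint8); cs=max(cv2.findContours(m,0,1)[0],key=cv2.contourArea)
    e=cv2.fitEllipse(cs); c=np.array(e[0])+[x-14,y-14]; print(n,'cell',c,e[1],onz(d,[c],.0635),'diam px@33mm',np.linalg.norm(np.diff(proj(d,onz(d,[c],.0635)+[[0,-.0165,0],[0,.0165,0]]),axis=0)))
# hand-read crop points
t=lambda p:np.array(p,float)/3+[228,165-200/3]
s=lambda p:(np.array(p,float)-[400,285])/3+[245,180]
C=onz(a,t([(24,268),(349,236),(366,372),(37,402)]),.065)
print('top deck corners',C.round(4).tolist(),'edges',np.linalg.norm(C-np.roll(C,-1,0),axis=1),C.mean(0))
D=onz(b,s([(426,356),(526,319),(656,514),(548,570)]),.065)
print('side deck corners',D.round(4).tolist(),np.linalg.norm(D-np.roll(D,-1,0),axis=1),D.mean(0))
print('wells top',onz(a,t([(69,299),(74,364)]),.065),'side',onz(b,s([(512,349),(464,369)]),.065))
print('bar ends top',onz(a,t([(131,302),(263,296)]),.135),'side',onz(b,s([(515,352),(562,423)]),.135))
print('lip',onz(a,t([(157,410),(243,404)]),.03))
# hsv cream contour
for d,n in((a,'top'),(b,'side')):
    h=cv2.cvtColor(d['frame'],cv2.COLOR_RGB2HSV); m=((h[...,0]>18)&(h[...,0]<35)&(h[...,1]>35)&(h[...,2]>190)).astype(np.uint8)
    m[:150]=0;m[300:]=0;m[:,:230]=0;m[:,360:]=0
    c=max(cv2.findContours(cv2.morphologyEx(m,3,np.ones((5,5))),0,1)[0],key=cv2.contourArea); r=cv2.minAreaRect(c); print(n,r,onz(d,[r[0]],.065),cv2.approxPolyDP(c,4,True).reshape(-1,2).tolist())
```

```text
top cell [104.64389133 231.07973862] (12.506717681884766, 13.437370300292969) [[0.5310802 0.3603213 0.0635   ]] diam px@33mm 14.010852940624059
side cell [215.77551508 125.28114653] (4.92472505569458, 29.95432472229004) [[0.52236861 0.42385774 0.0635    ]] diam px@33mm 6.258410198130381
top deck corners [[0.6285, 0.0502, 0.065], [0.6489, -0.2108, 0.065], [0.538, -0.2182, 0.065], [0.5204, 0.041, 0.065]] edges [0.26180072 0.11110795 0.25976963 0.10849401] [ 0.58394031 -0.0844666   0.065     ]
side deck corners [[0.5209, 0.0373, 0.065], [0.6313, 0.0435, 0.065], [0.647, -0.2127, 0.065], [0.5347, -0.2268, 0.065]] [0.11054417 0.2567053  0.11316159 0.26439971] [ 0.58348566 -0.08966088  0.065     ]
wells top [[0.60233233 0.01468065 0.065     ]
 [0.54987196 0.01154225 0.065     ]] side [[0.60278405 0.01280783 0.065     ]
 [0.54949108 0.00759247 0.065     ]]
bar ends top [[ 0.5835243  -0.03402203  0.135     ]
 [ 0.58579539 -0.13243167  0.135     ]] side [[ 0.58089708 -0.0441388   0.135     ]
 [ 0.58734963 -0.1336057   0.135     ]]
lip [[ 0.51667657 -0.05359062  0.03      ]
 [ 0.51988878 -0.12322782  0.03      ]]
top ((292.38720703125, 207.57720947265625), (51.85463333129883, 109.36469268798828), 84.66783905029297) [[ 0.57675037 -0.08319507  0.065     ]] [[343, 178], [237, 187], [240, 231], [280, 228], [281, 234], [307, 232], [309, 225], [348, 221], [347, 214], [331, 219], [325, 213], [332, 202], [346, 200]]
side ((287.5602111816406, 232.3586883544922), (85.86605072021484, 44.58248519897461), 55.561012268066406) [[ 0.57228256 -0.09634717  0.065     ]] [[286, 191], [260, 208], [253, 204], [268, 228], [267, 240], [283, 255], [292, 274], [330, 255], [323, 245], [321, 253], [310, 254], [309, 246], [321, 242]]
```

Both views agree within a few mm and the edges match the known 110 × 260 mm. The caddy centre is (0.584,-0.086) with yaw ≈ 3.8°, the large well is near (0.603,0.013), and the cell is near (0.531,0.360). I'm moving towards the cell with the jaws along caddy x.

```bash
python3 -m crank '[0,0,0.128,0.03,0.04,0,100, 0,0,0.128,0.03,0.04,0,100, 0,0,0.128,0.03,0.04,0,100, 0,0,0.128,0.03,0.04,0,100, 0,0,0.128,0.03,0.04,0,100, 0,0,0.128,0.03,0.04,0,100, 0,0,0.128,0.03,0.04,0,100, 0,0,0.128,0.03,0.04,0,100, 0,0,0.128,0.03,0.04,0,100, 0,0,0.128,0.03,0.04,0,100, 0,0,0.128,0.03,0.04,0,100, 0,0,0,0.008,0.04,0,100, 0,0,0,0.008,0.04,0,100, 0,0,0,0.008,0.04,0,100, 0,0,0,0.008,0.04,0,100, 0,0,0,0.008,0.04,0,100, 0,0,0,0.008,0.04,0,100, 0,0,0,0.008,0.02,0,100, 0,0,0,0,0,0,100]' 40
python3 - <<'E'
from h import *
a=snap('top');b=snap('side')
o=observe();print(o['tool_rot'],o['position'])
np.savez('d1.npz',a=a['frame'],b=b['frame'])
m=np.zeros((600,800,3),np.uint8)
def put(d,u,v,w,h,s,x,y):
    im=cv2.resize(np.ascontiguousarray(d['frame'][v:v+h,u:u+w,::-1]),(w*s,h*s),interpolation=cv2.INTER_CUBIC);m[y:y+h*s,x:x+w*s]=im
put(a,230,165,125,75,3,0,0)
put(a,80,205,130,70,3,0,240)
put(b,195,120,70,90,5,400,0)
cv2.imwrite('pics/c1.png',m)
E
```

```text
time_s: 2.2
position: [0.5131, 0.1671, 0.2156]
tool_rot: [[0.997, 0.073, -0.0], [0.073, -0.997, 0.0], [-0.0, -0.0, -1.0]]
ft_force: [0.2, -0.3, -0.7]
grip_width: 0.0851
[[ 9.97501137e-01  7.06477545e-02 -6.13997430e-04]
 [ 7.06475580e-02 -9.97501283e-01 -3.36098401e-04]
 [-6.36207822e-04  2.91881118e-04 -9.99999755e-01]] [0.51266227 0.16472099 0.21567025]
```

View pics/c1.png

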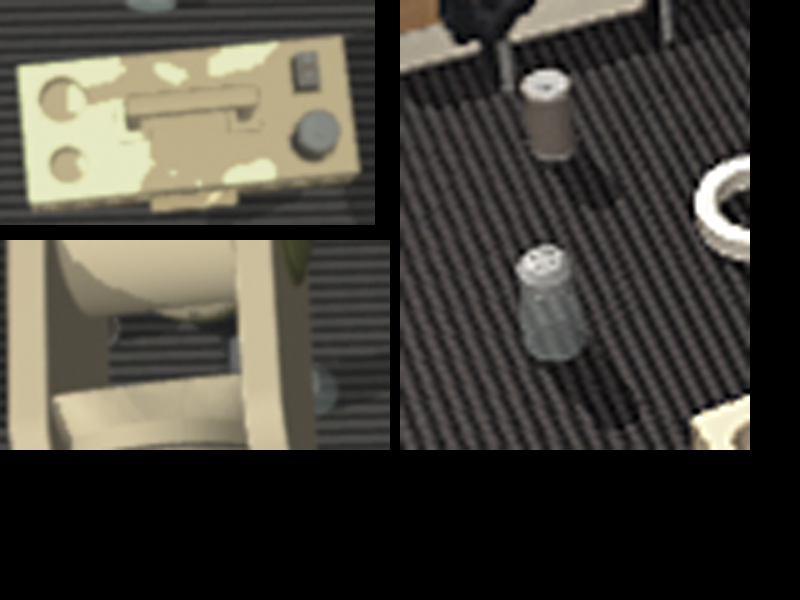

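The gripper is still short of the cell, so the side view is clear. Cell top disc is at crop (545.5,83), i.e. side pixel (223.7,136.2). I'll refine with the resize half-pixel offset included.

Run:
```python
from h import *
a=snap('top');b=snap('side')
t=lambda p:(np.array(p,float)+.5)/3-.5+[228,165-200/3]
s=lambda p:(np.array(p,float)-[400,285]+.5)/3-.5+[245,180]
A0=onz(a,t([(24,268),(349,236),(366,372),(37,402)]),.065);B0=onz(b,s([(426,356),(526,319),(656,514),(548,570)]),.065)[[1,2,3,0]]
W=onz(a,t([(69,299),(74,364)]),.065);V=onz(b,s([(512,349),(464,369)]),.065)
# model pts: deck corners (x,y) in caddy, rigid fit
M=np.array([(55,130),(55,-130),(-55,-130),(-55,130),(26,97),(-27,97)])/1000
for n,P in(('top',np.r_[A0,W]),('side',np.r_[B0,V]),('both',(np.r_[A0,W]+np.r_[B0,V])/2)):
    P=P[:,:2];mc,pc=M.mean(0),P.mean(0);H=(M-mc).T@(P-pc);y=np.arctan2(H[0,1]-H[1,0],H[0,0]+H[1,1])
    R=np.array([[np.cos(y),-np.sin(y)],[np.sin(y),np.cos(y)]]);T=pc-R@mc
    print(n,np.degrees(y),'origin',T,'well',T+R@M[4],'res mm',((P-T-(R@M.T).T)*1e3).round(1).tolist())
print('cell side',onz(b,[[223.7,136.2]],.0635),'cell top',onz(a,[[104.6,231.1]],.0635))
print(observe()['position'])
```

```text
top 4.2047303241509795 origin [ 0.58469121 -0.08340414] well [0.60350913 0.01524111] res mm [[-0.7, 0.7], [0.6, -1.0], [-0.5, -0.4], [0.9, -0.5], [-0.3, 0.2], [0.0, 1.0]]
side 3.647357112846717 origin [ 0.58284712 -0.08716393] well [0.60262376 0.0112936 ] res mm [[1.4, -0.9], [0.7, 2.0], [-1.9, -5.1], [0.7, -0.2], [-0.3, 3.1], [-0.7, 1.2]]
both 3.925203669283189 origin [ 0.58376872 -0.08528445] well [0.60306768 0.01326782] res mm [[0.4, -0.1], [0.7, 0.5], [-1.2, -2.8], [0.8, -0.3], [-0.3, 1.6], [-0.3, 1.1]]
cell side [[0.53060645 0.35803706 0.0635    ]] cell top [[0.5310344  0.36042261 0.0635    ]]
[0.51269564 0.16393437 0.21591563]
```

```bash
python3 -m crank '[0,0,0,0.004,0.039,-0.016,100, 0,0,0,0.004,0.039,-0.016,100, 0,0,0,0.004,0.039,-0.016,100, 0,0,0,0.004,0.039,-0.016,100, 0,0,0,0.002,0.039,-0.016,100, 0,0,0,0,0,0,100, 0,0,0,0,0,-0.02,100, 0,0,0,0,0,-0.02,100, 0,0,0,0,0,-0.02,100, 0,0,0,0,0,-0.02,100, 0,0,0,0,0,-0.009,100, 0,0,0,0,0,0,100, 0,0,0,0,0,0,100]' 40
python3 -m crank '[0,0,0,0,0,0,60, 0,0,0,0,0,0,50, 0,0,0,0,0,0,30, 0,0,0,0,0,0,20, 0,0,0,0,0,0,20, 0,0,0,0,0,0,20, 0,0,0,0,0,0,20]' 40
```

```text
time_s: 3.7
position: [0.5316, 0.3594, 0.048]
tool_rot: [[0.998, 0.069, 0.001], [0.069, -0.998, 0.0], [0.001, -0.0, -1.0]]
ft_force: [0.0, -0.0, -0.6]
grip_width: 0.0851
time_s: 4.4
position: [0.5326, 0.3602, 0.0485]
tool_rot: [[0.998, 0.07, 0.005], [0.07, -0.998, 0.001], [0.005, -0.001, -1.0]]
ft_force: [3.3, -0.1, 7.0]
grip_width: 0.0172
```

The width stopped at 17 mm, the commanded 20 %, not 33 mm, and there is 7 N upwards. I'll look before doing anything else.

Run:
```python
from h import *
a=snap('top');b=snap('side');o=observe();print(o['ft_force'],o['grip_width'],o['position'])
m=np.zeros((500,800,3),np.uint8)
def put(d,u,v,w,h,s,x,y):
    im=cv2.resize(np.ascontiguousarray(d['frame'][v:v+h,u:u+w,::-1]),(w*s,h*s),interpolation=cv2.INTER_CUBIC);m[y:y+h*s,x:x+w*s]=im
put(a,60,190,100,100,4,0,0)
put(b,185,90,80,100,5,400,0)
cv2.imwrite('pics/c2.png',m)
print(proj(b,[[.531,.36,.005],[.531,.36,.0635],o['position']]))
```

```text
[ 3.72187873 -0.19503583  6.97394782] 0.017031024365954515 [0.53257186 0.36019816 0.04852668]
[[225.36947896 148.35059349]
 [223.63512364 135.81795945]
 [224.50474358 138.9501268 ]]
```

View pics/c2.png

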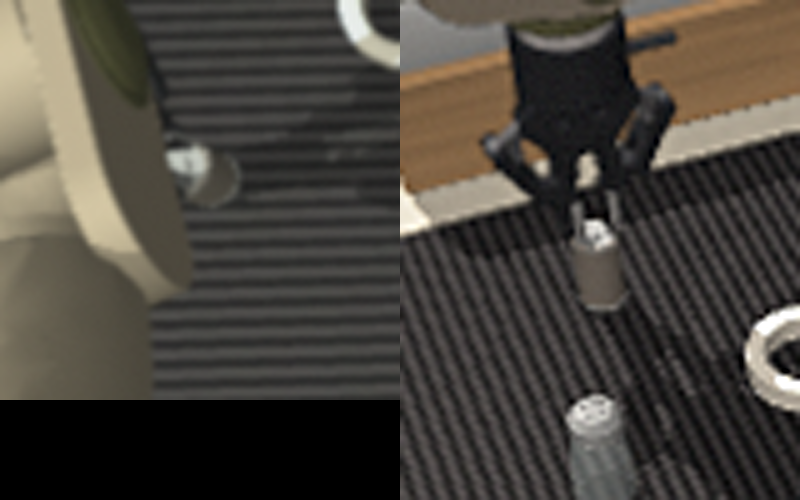

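The cell hasn't moved: its disc is still at side (224,136). The fingers end at the disc, so they are either on top of it or behind it. I'll project the reported tool axis to see which.

Run:
```python
from h import *
a=snap('top');b=snap('side');p=np.array([.5326,.3602,.0485])
for d,(u,v,s,X) in((b,(185,90,5,400)),(a,(60,190,4,0))):
    for lab,off in(('as reported',[0,0,0]),('y+27',[0,.027,0]),('z+29',[0,0,.029])):
        q=proj(d,[p+off+[x,0,z] for x in(-.012,.012) for z in(-.014,.0,.06)])
        print(lab,(((q-[u,v]+.5)*s-.5)+[X,0]).round().astype(int).tolist())
m=np.zeros((500,800,3),np.uint8)
def put(d,u,v,w,h,s,x,y):
    m[y:y+h*s,x:x+w*s]=cv2.resize(np.ascontiguousarray(d['frame'][v:v+h,u:u+w,::-1]),(w*s,h*s),interpolation=cv2.INTER_CUBIC)
put(b,204,105,40,50,10,0,0);put(a,92,215,40,50,10,400,0);cv2.imwrite('pics/c3.png',cv2.convertScaleAbs(m,alpha=1.5,beta=20))
```

```text
as reported [[585, 266], [583, 251], [573, 184], [618, 257], [616, 242], [607, 175]]
y+27 [[574, 242], [571, 227], [561, 160], [606, 234], [604, 218], [595, 151]]
z+29 [[581, 235], [578, 219], [568, 149], [614, 226], [612, 210], [603, 140]]
as reported [[196, 190], [188, 187], [152, 173], [198, 151], [190, 147], [154, 131]]
y+27 [[151, 191], [143, 188], [104, 174], [153, 152], [145, 148], [106, 132]]
z+29 [[179, 183], [171, 180], [133, 165], [181, 143], [173, 139], [135, 122]]
```

View pics/c3.png

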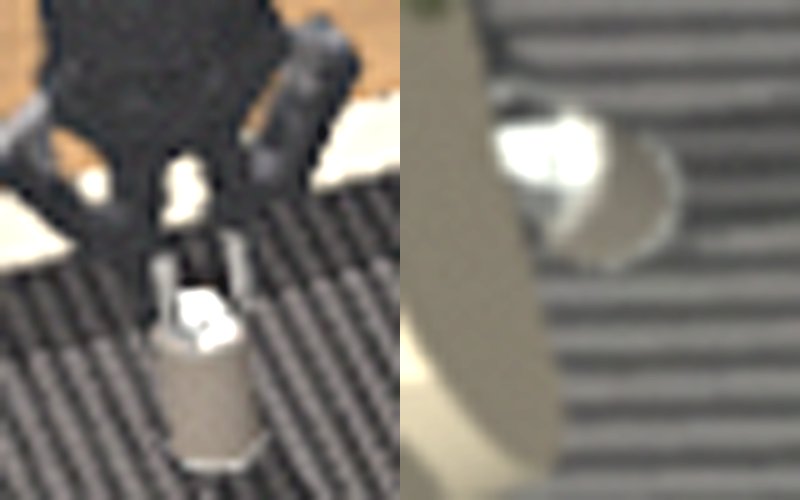

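The fingertips do sit on the cell's top face. Their image positions match a tool about 28 mm higher than the reported pose suggests, and the 7 N upward push agrees. I'll rise, reopen, go lower in small steps, and try the grip again.

```bash
python3 -m crank '[0,0,0,0,0,0.015,20, 0,0,0,0,0,0,100, 0,0,0,0,0,0,100, 0,0,0,0,0,0,100, 0,0,0,0,0,0,100, 0,0,0,0,0,-0.01,100, 0,0,0,0,0,-0.01,100, 0,0,0,0,0,-0.01,100, 0,0,0,0,0,0,100, 0,0,0,0,0,0,100]' 40
python3 - <<'E'
from h import *
b=snap('side');a=snap('top');o=observe();print(o['ft_force'],o['position'],o['grip_width'])
m=np.zeros((500,800,3),np.uint8)
def put(d,u,v,w,h,s,x,y):
    m[y:y+h*s,x:x+w*s]=cv2.resize(np.ascontiguousarray(d['frame'][v:v+h,u:u+w,::-1]),(w*s,h*s),interpolation=cv2.INTER_CUBIC)
put(b,190,85,66,83,6,0,0);put(a,80,200,66,83,6,400,0);cv2.imwrite('pics/c4.png',cv2.convertScaleAbs(m,alpha=1.4,beta=15))
p=np.array(o['position'])
print(proj(b,[p+[x,0,z] for x in(-.043,.043) for z in(0,.06)])*6-[190*6,85*6])
E
```

```text
time_s: 5.6
position: [0.5308, 0.3598, 0.0315]
tool_rot: [[0.998, 0.07, -0.001], [0.07, -0.998, -0.0], [-0.001, 0.0, -1.0]]
ft_force: [-0.5, 0.3, -0.2]
grip_width: 0.0853
[0.52253516 0.50302208 0.50061018] [0.53107794 0.35997193 0.03222145] 0.08544037068393363
[[136.67694882 365.17102008]
 [123.13990372 285.66522143]
 [277.48988914 326.57042887]
 [268.96927329 246.98118043]]
```

View pics/c4.png

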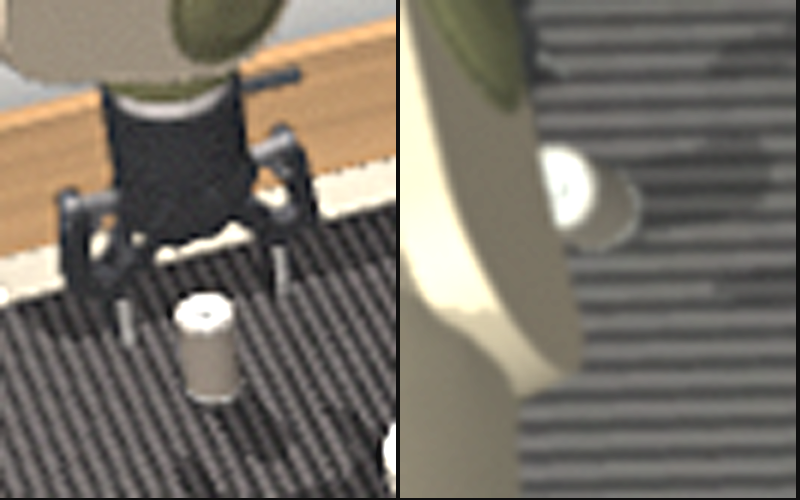

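The open pads end at side crop (127,343) and (282,295), straddling the cell, about 20 mm higher than the reported pose implies. That looks like a z bias with x and y sound. I'll go 14 mm lower and close.

```bash
python3 -m crank '[0,0,0,0,-0.001,-0.007,100, 0,0,0,0,0,-0.007,100, 0,0,0,0,0,0,60, 0,0,0,0,0,0,45, 0,0,0,0,0,0,30, 0,0,0,0,0,0,30, 0,0,0,0,0,0,30, 0,0,0,0,0,0,30]' 40
```

```text
time_s: 6.5
position: [0.5311, 0.3589, 0.0183]
tool_rot: [[0.998, 0.07, 0.001], [0.07, -0.998, 0.0], [0.001, -0.0, -1.0]]
ft_force: [0.5, -1.0, 2.2]
grip_width: 0.0321
```

Gripped at 32 mm. I'll lift straight up and carry it towards the large well.

```bash
python3 -m crank '[0,0,0,0,0,0,20, 0,0,0,0,0,0.01,20, 0,0,0,0,0,0.02,20, 0,0,0,0,0,0.02,20, 0,0,0,0,0,0.02,20, 0,0,0,0,0,0.02,20, 0,0,0,0.008,-0.025,0,20, 0,0,0,0.008,-0.04,0,20, 0,0,0,0.008,-0.04,0,20, 0,0,0,0.008,-0.04,0,20, 0,0,0,0.008,-0.04,0,20, 0,0,0,0.008,-0.04,0,20, 0,0,0,0.008,-0.04,0,20, 0,0,0,0.008,-0.04,0,20, 0,0,0,0.008,-0.04,0,20, 0,0,0,0,0,0,20, 0,0,0,0,0,0,20, 0,0,0,0,0,0,20]' 40
python3 - <<'E'
from h import *
b=snap('side');a=snap('top');o=observe();print(o['ft_force'],o['position'],o['grip_width'])
m=np.zeros((500,800,3),np.uint8)
def put(d,u,v,w,h,s,x,y):
    m[y:y+h*s,x:x+w*s]=cv2.resize(np.ascontiguousarray(d['frame'][v:v+h,u:u+w,::-1]),(w*s,h*s),interpolation=cv2.INTER_CUBIC)
put(b,235,150,80,100,5,0,0);put(a,225,165,80,100,5,400,0);cv2.imwrite('pics/c5.png',m)
E
```

```text
time_s: 8.3
position: [0.6025, 0.0149, 0.108]
tool_rot: [[0.997, 0.071, -0.001], [0.071, -0.997, 0.0], [-0.001, -0.0, -1.0]]
ft_force: [-0.0, -0.9, -1.0]
grip_width: 0.0318
[ 0.03269249  0.34000168 -1.16263891] [0.60258727 0.01515851 0.10802629] 0.03167579597682275
```

View pics/c5.png

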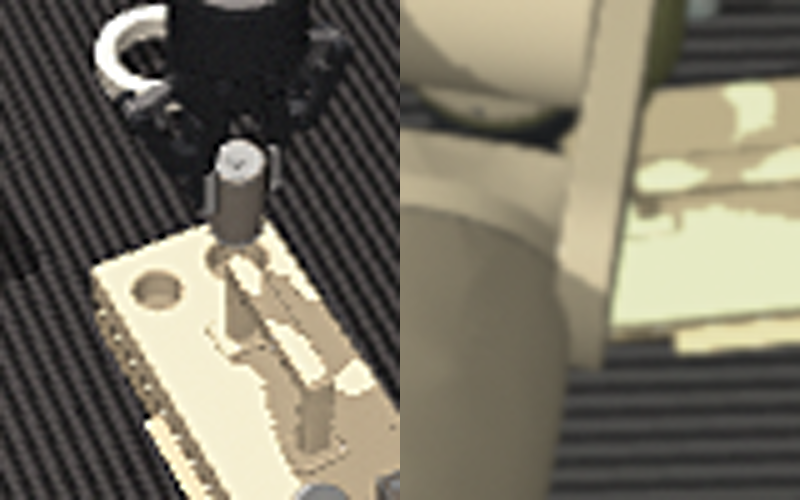

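The cell hangs upright in the jaws just above the large well. In the side crop its base is at about x 214–262 with its lowest edge at y≈247, and the well rim spans x 205–270. The top view is blocked by the arm, so I'll check these numbers in the side view.

Run:
```python
from h import *
b=snap('side')
t=np.linspace(0,2*np.pi,200)
def circ(x,y,z,r): return (proj(b,np.c_[x+r*np.cos(t),y+r*np.sin(t),0*t+z])-[235,150]+.5)*5-.5
for n,c in(('base',(.6025,.015,.095,.0165)),('top',(.6025,.015,.1535,.0165)),('rim chamf',(.603,.014,.065,.0195)),('small',(.5501,.0117,.065,.0155))):
    q=circ(*c);print(n,'x',q[:,0].min().round(1),q[:,0].max().round(1),'y',q[:,1].min().round(1),q[:,1].max().round(1),'ctr',proj(b,[c[:3]])*5-[1173,748])
for dx,dy in((.002,0),(0,.002)): print(dx,dy,(proj(b,[[.6025+dx,.015+dy,.095]])-proj(b,[[.6025,.015,.095]]))*5)
# measure: cell grey vs cream; column/row profiles in crop
g=cv2.cvtColor(b['frame'],cv2.COLOR_RGB2HSV)
I=cv2.resize(b['frame'][150:250,235:315],None,fx=5,fy=5,interpolation=cv2.INTER_CUBIC)
G=cv2.cvtColor(I,cv2.COLOR_RGB2GRAY)
print('row225',G[225,195:285:5].tolist());print('col238',G[215:290:4,238].tolist());print('top col238',G[125:195:4,240].tolist());print('row160',G[160,200:290:5].tolist());print('row262',G[262,190:290:5].tolist())
```

```text
base x 209.0 265.4 y 202.2 245.3 ctr [[237.19047077 223.57394681]]
top x 208.6 267.4 y 134.5 178.0 ctr [[238.02119622 156.05812253]]
rim chamf x 205.5 270.9 y 232.1 282.7 ctr [[238.217254   257.13147117]]
small x 130.7 183.4 y 266.2 307.4 ctr [[157.05822647 286.64253517]]
0.002 0 [[ 3.14813607 -1.00274063]]
0 0.002 [[-1.33647332 -2.40500383]]
row225 [76, 123, 181, 124, 75, 82, 90, 91, 91, 89, 87, 83, 58, 78, 201, 185, 52, 9]
col238 [93, 92, 90, 90, 92, 87, 84, 98, 128, 124, 212, 254, 250, 250, 252, 252, 211, 123, 130]
top col238 [32, 39, 46, 46, 193, 227, 204, 199, 191, 134, 132, 179, 207, 177, 132, 98, 87, 90]
row160 [30, 25, 2, 73, 182, 184, 174, 184, 147, 168, 203, 210, 219, 121, 63, 96, 59, 41]
row262 [237, 238, 252, 196, 110, 103, 135, 179, 172, 213, 250, 252, 220, 138, 100, 124, 210, 248, 240, 244]
```

The measured cell and small well are both about 4 px lower than predicted, which is the side camera's common y bias. Relative alignment with the large well is therefore within about 1 mm. Lowering slowly.

```bash
python3 -m crank '[0,0,0,0.0005,0,-0.013,20, 0,0,0,0,0,-0.013,20, 0,0,0,0,0,0,20, 0,0,0,0,0,-0.003,20, 0,0,0,0,0,-0.003,20, 0,0,0,0,0,-0.003,20, 0,0,0,0,0,-0.003,20, 0,0,0,0,0,0,20]' 40
```

```text
time_s: 9.25
position: [0.6033, 0.0139, 0.0696]
tool_rot: [[0.998, 0.07, -0.0], [0.07, -0.998, 0.0], [-0.0, -0.0, -1.0]]
ft_force: [0.6, 1.1, -2.3]
grip_width: 0.0321
```

```bash
python3 -m crank '[0,0,0,0,0,-0.003,20, 0,0,0,0,0,-0.003,20, 0,0,0,0,0,-0.003,20, 0,0,0,0,0,-0.003,20, 0,0,0,0,0,0,20]' 40; python3 -m crank '[0,0,0,0,0,-0.002,20, 0,0,0,0,0,-0.001,20, 0,0,0,0,0,0,20]' 40
```

```text
time_s: 9.75
position: [0.6033, 0.014, 0.0574]
tool_rot: [[0.998, 0.07, -0.001], [0.07, -0.998, 0.0], [-0.0, -0.0, -1.0]]
ft_force: [0.7, 0.6, -2.1]
grip_width: 0.032
time_s: 10.05
position: [0.6034, 0.0139, 0.0548]
tool_rot: [[0.998, 0.07, -0.0], [0.07, -0.998, 0.0], [-0.0, -0.0, -1.0]]
ft_force: [1.5, 2.2, -2.8]
grip_width: 0.0318
```

```bash
python3 -m crank '[0,0,0,0,0,-0.001,20, 0,0,0,0,0,-0.001,20, 0,0,0,0,0,0,20]' 40
```

```text
time_s: 10.35
position: [0.6036, 0.0139, 0.0542]
tool_rot: [[0.998, 0.07, 0.001], [0.07, -0.998, -0.0], [0.001, 0.0, -1.0]]
ft_force: [-2.3, 1.6, 8.6]
grip_width: 0.0323
```

```bash
python3 -m crank '[0,0,0,0,0,-0.001,20, 0,0,0,0,0,0,20]' 40
```

```text
time_s: 10.55
position: [0.6036, 0.0138, 0.0542]
tool_rot: [[0.998, 0.07, 0.002], [0.07, -0.998, -0.001], [0.002, 0.001, -1.0]]
ft_force: [-5.2, 1.8, 15.6]
grip_width: 0.0319
```

Floor contact came at z 0.0542, 36 mm above the pick height as expected, so the cell is at the bottom. I'll release, rise and move over the bar.

```bash
python3 -m crank '[0,0,0,0,0,0.002,20, 0,0,0,0,0,0,42, 0,0,0,0,0,0,50, 0,0,0,0,0,0,60, 0,0,0,0,0,0,60, 0,0,0,0,0,0.01,60, 0,0,0,0,0,0.02,60, 0,0,0,0,0,0.02,80, 0,0,0,0,0,0.03,100, 0,0,0,0,0,0.02,100, 0,0,0,-0.003,-0.019,0,100, 0,0,0,-0.004,-0.02,0,100, 0,0,0,-0.004,-0.02,0,100, 0,0,0,-0.004,-0.02,0,100, 0,0,0,-0.004,-0.02,0,100, 0,0,0,0,0,0,100, 0,0,0,0,0,0,100]' 40
python3 - <<'E'
from h import *
b=snap('side');a=snap('top');o=observe();print(o['ft_force'],o['position'],o['grip_width'])
m=np.zeros((500,800,3),np.uint8)
def put(d,u,v,w,h,s,x,y):
    m[y:y+h*s,x:x+w*s]=cv2.resize(np.ascontiguousarray(d['frame'][v:v+h,u:u+w,::-1]),(w*s,h*s),interpolation=cv2.INTER_CUBIC)
put(b,240,140,100,125,4,0,0);put(a,225,155,100,125,4,400,0);cv2.imwrite('pics/c6.png',m)
p=np.array(o['position']);X=np.array(o['tool_rot'])[:,0]
print(((proj(b,[p+s*.0425*X+[0,0,.02] for s in(-1,1)])-[240,140]+.5)*4).round().tolist())
E
```

```text
time_s: 12.25
position: [0.5844, -0.0851, 0.1544]
tool_rot: [[0.998, 0.069, 0.0], [0.069, -0.998, 0.0], [0.0, -0.0, -1.0]]
ft_force: [-0.1, 0.1, 0.3]
grip_width: 0.0856
[-0.01037156  0.50011964 -0.37489536] [ 0.58450118 -0.08442735  0.15424178] 0.08558122224889009
[[147.0, 279.0], [262.0, 233.0]]
```

View pics/c6.png

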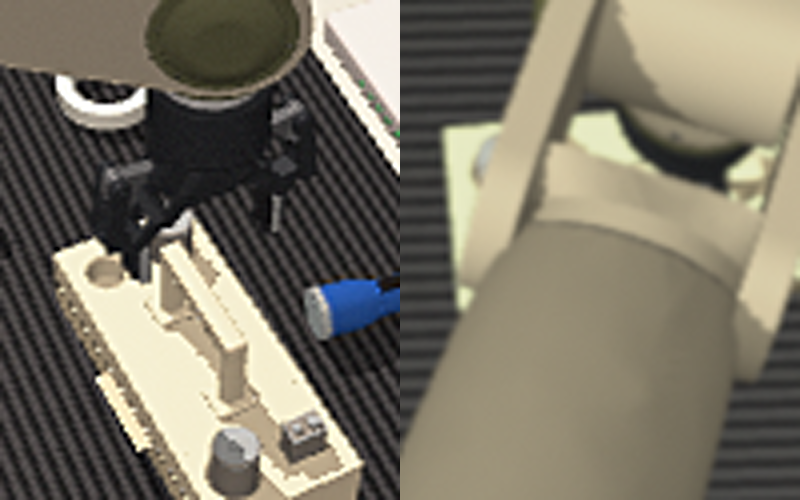

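The battery's top shows in the large well, left of the bar at (175,225). The open fingertips, at (143,280) and (275,232), straddle the bar evenly. Lowering and gripping.

```bash
python3 -m crank '[0,0,0,0,0,-0.015,100, 0,0,0,0,0,-0.015,100, 0,0,0,0,0,-0.015,100, 0,0,0,0,0,-0.01,100, 0,0,0,0,0,-0.005,100, 0,0,0,0,0,0,100, 0,0,0,0,0,0,50, 0,0,0,0,0,0,30, 0,0,0,0,0,0,22, 0,0,0,0,0,0,10, 0,0,0,0,0,0,5, 0,0,0,0,0,0,5, 0,0,0,0,0,0,5]' 100
```

```text
time_s: 13.65
position: [0.5851, -0.0852, 0.0944]
tool_rot: [[0.998, 0.07, 0.002], [0.07, -0.998, -0.0], [0.002, 0.0, -1.0]]
ft_force: [4.3, 0.5, 2.3]
grip_width: 0.0143
```

Held on the bar: the fingers are blocked at 14 mm with 4 mm commanded. Lifting gently, with a check just off the mat.

```bash
python3 -m crank '[0,0,0,0,0,0.003,5, 0,0,0,0,0,0.005,5, 0,0,0,0,0,0.005,5, 0,0,0,0,0,0.005,5, 0,0,0,0,0,0.002,5, 0,0,0,0,0,0,5, 0,0,0,0,0,0,5]' 100; python3 -c "
from h import *
o=observe();print(o['ft_force'],o['wrist_torque'],o['grip_width'])"
```

```text
time_s: 14.35
position: [0.5842, -0.0851, 0.1138]
tool_rot: [[0.998, 0.07, -0.0], [0.07, -0.998, 0.0], [-0.0, -0.0, -1.0]]
ft_force: [-0.1, 0.1, -7.1]
grip_width: 0.0144
[-0.10828815  0.12439622 -7.1145959 ] [0.05968265 0.06260431 0.02661603] 0.014382214148064355
```

The full weight of 7.1 N (0.73 kg) is off the mat and steady. Raising about 12 cm more.

```bash
python3 -m crank '[0,0,0,0,0,0.003,5, 0,0,0,0,0,0.006,5, 0,0,0,0,0,0.009,5, 0,0,0,0,0,0.01,5, 0,0,0,0,0,0.01,5, 0,0,0,0,0,0.01,5, 0,0,0,0,0,0.01,5, 0,0,0,0,0,0.01,5, 0,0,0,0,0,0.01,5, 0,0,0,0,0,0.01,5, 0,0,0,0,0,0.01,5, 0,0,0,0,0,0.01,5, 0,0,0,0,0,0.008,5, 0,0,0,0,0,0.005,5, 0,0,0,0,0,0.002,5, 0,0,0,0,0,0,5, 0,0,0,0,0,0,5, 0,0,0,0,0,0,5]' 100
python3 - <<'E'
from h import *
b=snap('side','s7.png');a=snap('top');o=observe();print(o['time_s'],o['ft_force'],o['wrist_torque'],o['position'],o['grip_width'])
m=np.zeros((480,800,3),np.uint8)
def put(d,u,v,w,h,s,x,y):
    m[y:y+h*s,x:x+w*s]=cv2.resize(np.ascontiguousarray(d['frame'][v:v+h,u:u+w,::-1]),(w*s,h*s),interpolation=cv2.INTER_CUBIC)
put(b,180,120,200,160,3,0,0);put(a,210,150,200,120,1,600,0);cv2.imwrite('pics/c7.png',m)
# predicted deck corners for level caddy (dz=.137)
y=np.radians(4);R=np.array([[np.cos(y),-np.sin(y)],[np.sin(y),np.cos(y)]])
M=np.array([(55,130),(55,-130),(-55,-130),(-55,130)])/1000@R.T+[.5845,-.085]
dz=o['position'][2]-.0944
for z in(.065,.005): print(dz,((proj(b,np.c_[M,np.full(4,z+dz)])-[180,120]+.5)*3).round().tolist())
E
```

```text
time_s: 16.15
position: [0.5842, -0.0851, 0.2365]
tool_rot: [[0.998, 0.07, -0.001], [0.07, -0.998, 0.0], [-0.001, -0.0, -1.0]]
ft_force: [-0.4, 0.2, -7.9]
grip_width: 0.0142
16.25 [ 2.10376958e-03  2.49442070e-01 -7.28133840e+00] [ 0.03335951  0.01380299 -0.00969292] [ 0.58431422 -0.08511712  0.23663873] 0.014293080158649628
0.14223872931103737 [[322.0, 111.0], [471.0, 315.0], [351.0, 367.0], [213.0, 150.0]]
0.14223872931103737 [[321.0, 156.0], [463.0, 357.0], [348.0, 407.0], [217.0, 194.0]]
```

View pics/c7.png

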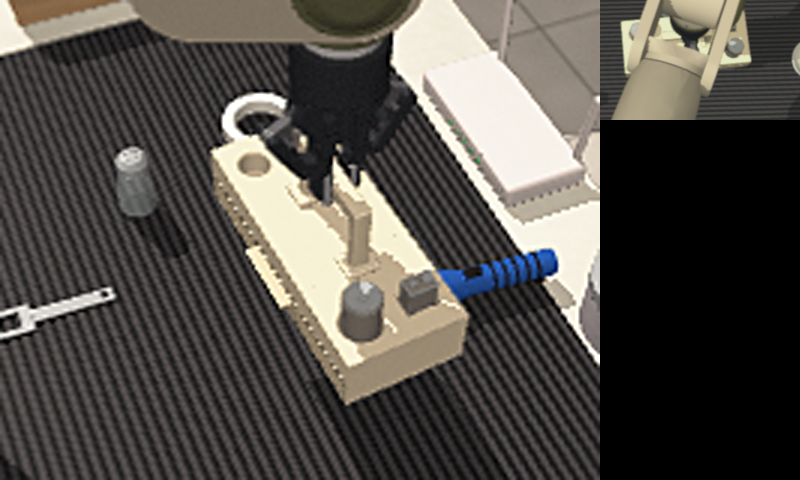

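The lifted caddy's corners in the side crop, at (211,150), (468,318) and (347,404), match the predictions for a level caddy 142 mm up to within about 4 crop px. The drawer lip is shut, the stored batteries are in place, and the loose cell's top shows in the top view. Handing in.

```bash
python3 -c "
from h import *
o=observe();print(o['ft_force'],o['grip_width'],np.abs(o['qvel']).max());print(close_job())"
```

```text
[ 2.10376958e-03  2.49442070e-01 -7.28133840e+00] 0.014293080158649628 0.12645047885989041
the job is handed in; nothing more can be done
None
```

I stood the loose battery in the large round well and lowered it until it touched the bottom. I then let go, took the caddy by its bar and lifted it about 14 cm clear of the mat. I handed the job in at about 16 s with the caddy held still.

**Last checks:**
- **Level:** the caddy's corners in the side picture were within about 4 enlarged pixels (a bit over 1 image pixel) of where a level caddy would be.
- **Hold:** the wrist carried a steady 7.3 N (about 0.74 kg) with only small moments, and the jaws were stopped on the bar at 14 mm.
- **Contents:** the drawer looked shut, and the two stored batteries were in place. The arm partly hid the large well in the last pictures, but the loose battery's top showed in its well.
- **Seating:** floor contact came 36 mm above the pick height, which matches the well floor.

**What went wrong or disagreed:**
- **First grasp missed:** the fingertips were about 28 mm higher than the reported pose implied. They closed to 17 mm on top of the battery and pressed it with about 7 N. It did not move, and I regripped lower and used that offset for the rest.
- **Cameras:** the two cameras differed by 2–4 mm in y, so I aligned the battery to the well by relative measurements.

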